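# Break down a drilling set-up

## Task

The holes are drilled, so break down the stack on the drill table, one piece at a time from the top: first put the red drill template back down on the two pins of its holder, then lay the bracket flat in the blue-lined tray for finished parts. Then return each of the two steel parallels to the empty slot that fits its thickness, the thin one in the narrow-slotted stand and the thick one in the wide-slotted stand, upright, fully down and centred lengthwise. Knock nothing over on the way, leave the caliper where it lies, and let go of everything.

Things in the scene. Friction and masses are not known exactly. Their poses are not given: they have to be found in the camera images.
- drill_template: drill template: red plate 70 x 40 x 14 mm (x, y, z) with two upright through holes of 13 mm (brass-coloured bush rims, standing 1 mm proud of the top) at x = -22 and +22 mm, y = 0. Lies loose and flat on the bracket. About 0.2 kg. Origin: centre of its underside, z up.
- bracket: drilled aluminium angle bracket: base plate 100 x 60 x 12 mm (x, y, z) with an upright flange along its -x end (10 mm thick, full width, top 34 mm above the underside). Lies loose across the parallels, its x axis square to them; both 60 mm-apart long sides are free to grip. About 0.22 kg. Origin: centre of the base plate's underside, z up.
- parallel_thin: thin parallel: steel bar 10 mm thick (x), 130 long (y), 40 high (z), standing loose on its long edge on the drill table, ends sticking out from under the bracket; about 0.3 kg. It is 32 to 34 mm to one side of the table's middle (table x), the thick one on the other; either may be on either side. Origin: centre of its lower edge, z up.
- parallel_thick: thick parallel: steel bar 18 mm thick (x), 130 mm long (y), 40 mm high (z), standing loose on its long edge on the drill table beside the thin one, about 0.5 kg. Origin: centre of its lower edge, z up.
- drill_table: low T-slotted steel drill table, 130 x 150 x 16 mm (x, y, z), fixed; the stack stands on it: parallels (16 to 56 mm high), bracket (underside at 56 mm), template (underside at 68 mm). Origin: centre of its underside.
- template_holder: home of the template: fixed pale wooden board 110 x 74 x 12 mm (x, y, z) with two steel pins, 8 mm diameter, at x = -22 and +22 mm, y = 0, standing 20 mm above the board, the upper 6 mm tapering to a blunt point. A seated template lies on the board, either way round. Origin: centre of its underside, z up.
- finished_tray: tray for finished parts: fixed shallow black tray 130 x 150 x 10 mm (x, y, z) lined with blue felt; walls 3 mm, inside 124 x 144 mm, felt surface 6 mm above the origin. The bracket goes in flat, anywhere, either way round. Origin: centre of its underside, z up.
- stand_narrow: home of the thin parallel: fixed pale wooden stand, x -27 to +81, y -50 to +50, top at z = 22 mm, with two 13 mm slots along y, floor at z = 8 mm, mouths chamfered 5 mm each side, ends open (a parallel sticks out 15 mm each end). Slot at x = 0 is empty; slot at x = +54 mm holds another thin parallel (fixed, top at 48 mm). Origin: under the middle of the empty slot, z up.
- stand_wide: home of the thick parallel: stand like the narrow one, but with slots 21 mm wide and another thick parallel standing in the second slot at x = +54 mm; all other sizes the same. Origin: under the middle of the empty slot, z up.
- caliper: vernier caliper, 74 x 190 x 8 mm, lying loose on the bench on the bench to the left of the work; not to be disturbed. Origin: centre of its underside.

How it is judged (in metres and radians):
On the way, in this order (a step that is already met when the one before it is completed fails the run):
1. the template is seated on the pins of its holder, with the bracket still on the parallels (x of drill_template in the frame of template_holder between -0.006 and 0.006 m and y of drill_template in the frame of template_holder between -0.006 and 0.006 m and z of drill_template in the frame of template_holder between 0.009 and 0.015 m and angle between drill_template's own z axis and vertical below 0.08 rad and linear speed of drill_template below 0.02 m/s and angular speed of drill_template below 0.15 rad/s and distance of bracket from where it was at the start of the episode below 0.03 m and height (world z) of bracket above 0.05 m), for 0.2 s.
2. the bracket lies flat in the tray for finished parts, with both parallels still standing on the drill table (x of bracket in the frame of finished_tray between -0.035 and 0.035 m and y of bracket in the frame of finished_tray between -0.045 and 0.045 m and z of bracket in the frame of finished_tray between 0.003 and 0.009 m and angle between bracket's own z axis and vertical below 0.08 rad and linear speed of bracket below 0.02 m/s and angular speed of bracket below 0.15 rad/s and distance of each of parallel_thin, parallel_thick from where it was at the start of the episode below 0.04 m), for 0.2 s.
At the end, for the whole second after the job is handed in: Template flat on its pins (6 mm each way, 3 mm in height); bracket flat in the tray (within 35 mm of the centre along its x, 45 mm along y); thin and thick parallel upright in the empty narrow and wide slot (4 mm across, 15 mm along, 3 mm in height); all at rest (x of drill_template in the frame of template_holder between -0.006 and 0.006 m and y of drill_template in the frame of template_holder between -0.006 and 0.006 m and z of drill_template in the frame of template_holder between 0.009 and 0.015 m and angle between each of drill_template, bracket's own z axis and vertical below 0.08 rad and linear speed of each of drill_template, bracket, parallel_thin, parallel_thick below 0.02 m/s and angular speed of each of drill_template, bracket, parallel_thin, parallel_thick below 0.15 rad/s and x of bracket in the frame of finished_tray between -0.035 and 0.035 m and y of bracket in the frame of finished_tray between -0.045 and 0.045 m and z of bracket in the frame of finished_tray between 0.003 and 0.009 m and x of parallel_thin in the frame of stand_narrow between -0.004 and 0.004 m and y of parallel_thin in the frame of stand_narrow between -0.015 and 0.015 m and z of parallel_thin in the frame of stand_narrow between 0.005 and 0.011 m and angle between each of parallel_thin, parallel_thick's own z axis and vertical below 0.12 rad and angle between the y axis of parallel_thin and the y axis of stand_narrow, either way round below 0.08 rad and x of parallel_thick in the frame of stand_wide between -0.004 and 0.004 m and y of parallel_thick in the frame of stand_wide between -0.015 and 0.015 m and z of parallel_thick in the frame of stand_wide between 0.005 and 0.011 m and angle between the y axis of parallel_thick and the y axis of stand_wide, either way round below 0.08 rad); the robot touches nothing.
It fails at once if a parallel is knocked over (angle between any of parallel_thin, parallel_thick's own z axis and vertical above 0.6 rad).
It fails at once if the template or the bracket is tipped over (angle between any of drill_template, bracket's own z axis and vertical above 0.7 rad).
It fails at once if the caliper is moved by more than 15 mm (distance of caliper from where it was at the start of the episode above 0.015 m).
It also fails if it takes over 115 s, if anything falls off the work surface, if the arm or the gripper's body presses on something with over 40 N, if the wrist force passes 120 N, or if a joint passes its speed limit or range.

## Robot

A 6-joint arm with a two-finger parallel gripper is mounted at the origin on a cart in front of the work surface, level with it; the furniture and walls round the work are solid. World frame = base frame: x ahead of the robot, y to its left, z up, the work surface at z = 0. Lengths are in mm, angles in rad, forces in N, time in s.
With the tool pointing down it reaches from about 275 to 750 mm from the base axis. Payload 10.2 kg.
Tool frame: the origin (TCP) lies between the finger pads; the fingertips stand 11 mm ahead of it and the grasp point (between the pads) lies 8 mm behind it; z points along the fingers, y is the line along which they close (so a half turn about z gives the same grasp; the last joint's range is limited). The gripper opens to 85 mm and grips with 20 to 120 N. Pads are 22 mm wide; open, the fingers measure 114 mm over their backs; the gripper's body (76 mm by 85 mm) begins 54 mm behind the grasp point. The pads swing forward as they close: fully open they stand 13 mm farther back than shut.
Start: joints at [-1.484, 0.313, 1.498, -0, 1.331, -0.223], TCP at [160.043, -500.018, 242.294] pointing down, gripper open.
Joint ranges: [-2.94, 2.94], [-0.97, 2.17], [0.19, 2.56], [-1.23, 4.37], [0.02, 3.11], [-2.88, 2.88]. Speed limits (rad/s): [2.39, 2.39, 3.01, 3.14, 3.14, 3.14].

## Interface

Orientations are given as a unit quaternion [w, x, y, z].
In Python, from rig import sense, eyes, finish_job gives the robot as it stands.
- The arm moves only by the shell command python3 -m jog 'ROWS' [FORCE]. ROWS is JSON, a list of rows, each a list of 7 numbers: the shift along the tool's x, y, z in m, then the turn, a rotation vector about the tool's x, y, z in rad, then the finger opening in m, from 0 to 0.0854. In form: [[dx, dy, dz, rx, ry, rz, gripper], ...]. A call has 1 to 5 rows; each row shifts and turns the commanded pose from where the row before left it, along the tool's axes as they then stand; what a row does not reach is not made up. A row lasts 1/10 s, in which the tool goes at most 50 mm and 8.59 degrees, less where a joint would pass 70% of its speed; a pose out of reach is approached as far as the arm can. A call is refused whole if a number of a shift passes 0.05 or a number of a turn 0.15, either way. A call with a gripper value outside its range is refused whole. The fingers move at their own pace and stop on an object; FORCE is the grip in N (left out, the last holds). Time passes only in rows, so rows that do not move let the fingers close. It gives the time, the measured TCP pose, the force, the opening and the grip force at its end, in the units of the state.
- sense(): the state, without advancing time (a new reading comes with each control period).
- eyes.capture(name): name is "side" or "top"; returns the picture (420x560x3 uint8, red, green, blue); there is no depth.
- eyes.calibration(name): a dict with "fx", "fy", "cx", "cy" (pixels), "cam_to_world" (4x4, takes a point from camera to world coordinates). Camera axes: x right, y down, z forward; pixel columns grow to the right and rows downward; lengths in mm; the calibration is good to about 2 mm. A picture is of the moment at which its call begins. calibration takes no time and is no camera call.
- finish_job(): hands the job in; it is judged then, once.
The state is a dict: "time_s": time; "joints": joint angles; "dq": joint speeds; "tau": joint torques, N m; "eef_pos": TCP position; "ee_rot": TCP orientation; "force": force on the tool from outside, world axes, zero at the start; "wrist_torque": the same for the moment, N m; "grip_width": opening from 0.0 (shut) to 1.0 (fully open); "grip_force": force on a finger pad.
Only numpy, scipy, OpenCV 4.12 (cv2) and the standard library are available. Lean on these libraries where they do the work, as an engineer would, in place of code of your own. Each camera call takes 0.05 s, during which the arm holds its last target. There are 200 camera calls.

## Working session

There is one attempt and no reset: what is moved stays moved. The work goes in short steps, Python scripts to look and compute and a shell command to move; the robot and the scene stay as the last step left them, time stands still between calls to the robot, and variables do not carry over. Pictures are saved under pics/ and viewed, at most 15 in all, crops included, and the job is handed in when it is done.

```bash
mkdir -p pics
cat > h.py <<'E'
import numpy as np, cv2
from rig import sense, eyes
def snap(n,f):
    im=eyes.capture(n); cv2.imwrite(f'pics/{f}.png',im[:,:,::-1]); return im
def ray(n,u,v,z):
    c=eyes.calibration(n); M=np.array(c["cam_to_world"]); d=M[:3,:3]@np.array([(u-c["cx"])/c["fx"],(v-c["cy"])/c["fy"],1]); o=M[:3,3]
    return (o+d*(z-o[2])/d[2])[:2].round(1)
def proj(n,p):
    c=eyes.calibration(n); M=np.array(c["cam_to_world"]); q=M[:3,:3].T@(np.array(p)-M[:3,3]); return [c["fx"]*q[0]/q[2]+c["cx"],c["fy"]*q[1]/q[2]+c["cy"]]
E
python3 - <<'E'
from h import *
a=snap('top','t0');b=snap('side','s0')
cv2.imwrite('pics/t0b.png',cv2.resize(a[:,:,::-1],(800,600),interpolation=2))
for n in('top','side'): print(eyes.calibration(n))
print(sense())
E
```

```text
{'fx': 392.31802790461956, 'fy': 392.31802790461956, 'cx': 280.22327356736946, 'cy': 210.8126992406023, 'cam_to_world': array([[ 1.06491832e-02, -9.96621834e-01,  8.14341181e-02,
         4.73339850e+02],
       [-9.99890196e-01, -1.14525129e-02, -9.40404954e-03,
         8.21667245e+01],
       [ 1.03049064e-02, -8.13250308e-02, -9.96634360e-01,
         9.53894164e+02],
       [ 0.00000000e+00,  0.00000000e+00,  0.00000000e+00,
         1.00000000e+00]])}
{'fx': 501.9684577863118, 'fy': 501.9684577863118, 'cx': 281.4534157206968, 'cy': 208.09432769719007, 'cam_to_world': array([[-7.43088962e-01, -4.07790443e-01,  5.30590001e-01,
        -1.90599027e+02],
       [-6.69191688e-01,  4.51480360e-01, -5.90210106e-01,
         8.94072474e+02],
       [ 1.13107603e-03, -7.93645034e-01, -6.08380047e-01,
         8.82496147e+02],
       [ 0.00000000e+00,  0.00000000e+00,  0.00000000e+00,
         1.00000000e+00]])}
{'time_s': 0.1, 'joints': array([-1.48438262e+00,  3.13363691e-01,  1.49833621e+00,  1.48578822e-05,
        1.33101364e+00, -2.23391213e-01]), 'dq': array([ 0.00047894, -0.00103731, -0.00164961,  0.00078979,  0.00016177,
        0.00062666]), 'tau': array([ 1.44277241e-03, -4.12903833e+01, -2.60145950e+01, -2.39129395e-04,
        2.99731793e-03,  1.66956045e-05]), 'eef_pos': array([ 160.0357459 , -499.791091  ,  241.81720609]), 'ee_rot': array([-5.58638337e-04,  9.88026702e-01,  1.54281958e-01,  4.55527394e-05]), 'force': array([0.43592554, 0.03563619, 0.94065093]), 'wrist_torque': array([-0.03026843, -0.03438731, -0.02553067]), 'grip_force': 0.0, 'grip_width': 1.002433307480117}
```

View pics/t0b.png

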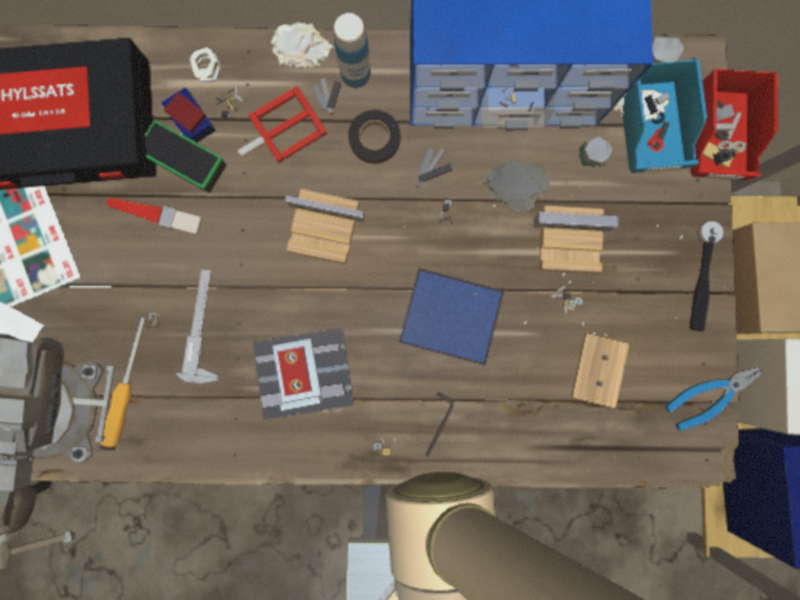

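View pics/s0.png

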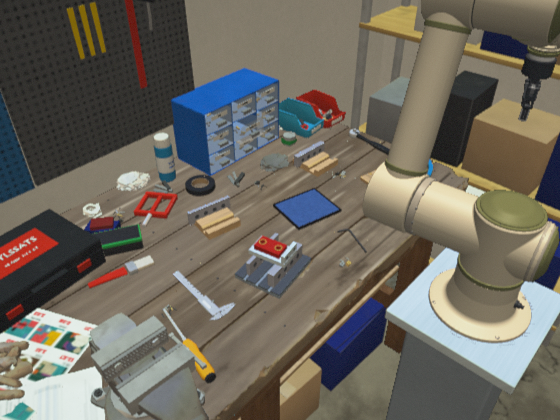

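The top view (800x600 scale) shows the stack at about (302,373), the tray at (452,315), the holder at (601,370), the left stand at (323,225) and the right stand at (573,238). The caliper is at (198,330). I'll zoom in on these.

Run:
```python
from h import *
a=cv2.imread('pics/t0.png')
C=[(171,224),(371,222),(178,120),(352,130)]
cr=[cv2.resize(a[y:y+75,x:x+100],(400,300),interpolation=2) for x,y in C]
cv2.imwrite('pics/m0.png',np.vstack([np.hstack(cr[:2]),np.hstack(cr[2:])]))
```

```text
(no output)
```

View pics/m0.png

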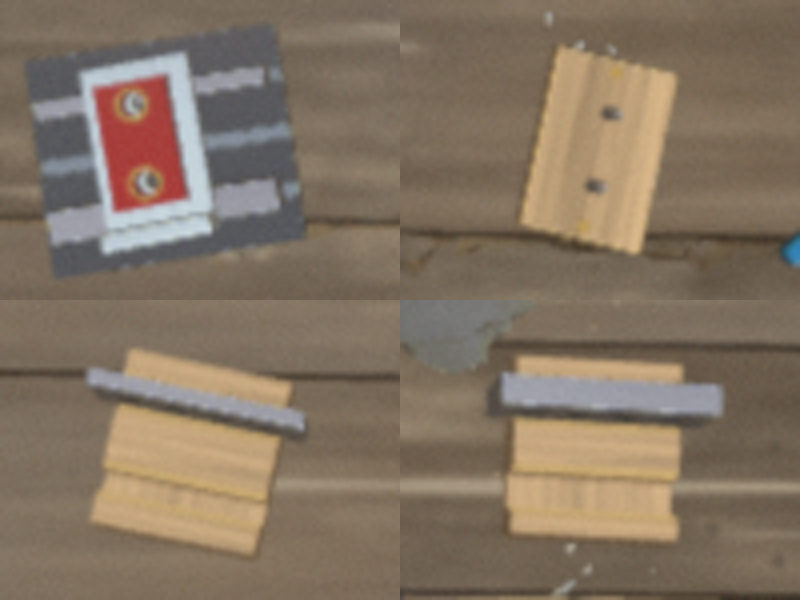

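The thin parallel is on the far (+x) side and the thick one on the near side, with the bracket flange facing near. The left stand is the narrow one and the right stand the wide one. Next I'll measure them.

```bash
cat >> h.py <<'E'
def rect(n,m,z,box,k=1):
    x0,y0,x1,y1=box; mm=np.zeros(m.shape,np.uint8); mm[y0:y1,x0:x1]=m[y0:y1,x0:x1]
    cs,_=cv2.findContours(mm,cv2.RETR_EXTERNAL,cv2.CHAIN_APPROX_NONE); out=[]
    for c in sorted(cs,key=cv2.contourArea)[::-1][:k]:
        w=np.array([ray(n,*p[0],z) for p in c],np.float32); r=cv2.minAreaRect(w)
        b=cv2.boxPoints(r); e=[b[1]-b[0],b[2]-b[1]]; L=max(e,key=np.linalg.norm)
        out.append((np.round(r[0],1),np.round(sorted(np.linalg.norm(e,axis=1)),1),round(np.degrees(np.arctan2(L[1],L[0]))%180,1),cv2.contourArea(c)))
    return out
E
python3 - <<'E'
from h import *
a=cv2.imread('pics/t0.png')[:,:,::-1].astype(int); R,G,B=a[...,0],a[...,1],a[...,2]
red=((R>130)&(G<90)&(B<90)).astype(np.uint8)
blue=((B>R+25)&(B>70)).astype(np.uint8)
wood=((R>165)&(R-B>45)).astype(np.uint8)
gray=((abs(R-B)<28)&(R>105)).astype(np.uint8)
print('tmpl',rect('top',red,82,(190,230,235,290)))
print('tray',rect('top',blue,6,(270,180,360,262)))
print('holder',rect('top',wood,12,(390,225,450,300)))
print('L',rect('top',wood,22,(180,120,270,190),3))
print('Lbar',rect('top',gray,48,(190,130,262,158)))
print('R',rect('top',wood,22,(360,130,450,200),3))
print('Rbar',rect('top',gray,48,(372,140,440,166)))
mm=lambda i,x,y:(np.array([(171,224),(371,222),(178,120),(352,130)][i])+np.array([x%400,y%300])/4-.4)
print('bush',[ray('top',*mm(0,*p),83) for p in((130,104),(146,182))])
print('pins top',[ray('top',*mm(1,*p),32) for p in((612,113),(596,185))])
print('brk corners far L,R; flange nearL,R',[ray('top',*mm(0,*p),z) for p,z in(((80,72),68),((184,54),68),((102,238),90),((211,218),90))])
print('thin ends',[ray('top',*mm(0,*p),56) for p in((33,106),(264,74))])
print('thick ends',[ray('top',*mm(0,*p),56) for p in((50,226),(280,195))])
print('table',[ray('top',*mm(0,*p),16) for p in((26,62),(275,26),(304,240),(52,277))])
# slots: outer chamfer edges
print('Lslot farL farR nearL nearR',[ray('top',*mm(2,*p),22) for p in((104,468),(266,500),(97,497),(265,524))])
print('Rslot',[ray('top',*mm(3,*p),22) for p in((507,475),(680,475),(508,513),(677,516))])
E
```

```text
tmpl [(array([435.2, 237. ]), array([38.6, 66. ], dtype=float32), np.float32(11.2), 321.0)]
tray [(array([527. , -13.2]), array([124.6, 144.4], dtype=float32), np.float32(75.6), 2942.5)]
holder [(array([ 438.7, -263.6]), array([ 73.2, 108.7], dtype=float32), np.float32(166.6), 1313.5)]
L [(array([660. , 209.4]), array([ 72.4, 101.3], dtype=float32), np.float32(78.7), 1154.5), (array([722.1, 198.2]), array([15.5, 98. ], dtype=float32), np.float32(78.7), 208.5)]
Lbar [(array([704. , 202.7]), array([ 17.7, 135.8], dtype=float32), np.float32(80.6), 223.5)]
R [(array([ 641. , -214.2]), array([ 68.3, 101.3], dtype=float32), np.float32(87.4), 1060.5), (array([ 708.6, -218.9]), array([10.3, 95. ], dtype=float32), np.float32(87.6), 125.0)]
Rbar [(array([ 687. , -218.4]), array([ 21.7, 132.5], dtype=float32), np.float32(87.5), 407.5)]
bush [array([456.7, 243.1]), array([414.2, 233.2])]
pins top [array([ 460.6, -264.1]), array([ 418.6, -253.9])]
brk corners far L,R; flange nearL,R [array([474. , 274.4]), array([484.8, 216.3]), array([384.3, 255.1]), array([395.6, 196.2])]
thin ends [array([454.5, 303. ]), array([474. , 172.3])]
thick ends [array([387.2, 291.3]), array([405.8, 162. ])]
table [array([479.7, 317.8]), array([502.7, 170.4]), array([376.7, 150.9]), array([353.7, 298.6])]
Lslot farL farR nearL nearR [array([666. , 258.8]), array([647.8, 161.2]), array([648.3, 262.5]), array([633.2, 161.5])]
Rslot [array([ 642.7, -162. ]), array([ 644. , -266.5]), array([ 619.6, -162.4]), array([ 619.1, -264.3])]
```

```bash
cat > to.py <<'E'
import sys
from h import *
from scipy.spatial.transform import Rotation as Ro
def to(x,y,z,phi):
    s=sense(); p=s['eef_pos']; q=s['ee_rot']; R=Ro.from_quat([q[1],q[2],q[3],q[0]])
    G=Ro.from_euler('ZX',[phi,180],degrees=True)
    print('t',round(s['time_s'],1),'at',p.round(1),'phi',round(np.degrees(np.arctan2(R.as_matrix()[1,0],R.as_matrix()[0,0])),1),'gw',round(s['grip_width'],3),'gf',round(s['grip_force'],1),'F',s['force'].round(1))
    d=np.array([x,y,z])-p
    print('shift now-axes mm',R.inv().apply(d).round(1),'final-axes',G.inv().apply(d).round(1),'turn',(R.inv()*G).as_rotvec().round(3),'len',np.linalg.norm(d).round(0))
if __name__=='__main__': to(*map(float,sys.argv[1:5]))
E
R='[0.0244,-0.0309,0,0,0,0,0.06]'
python3 -m jog '[[0.0244,-0.0309,0,0,0,0,0.06],[0.0244,-0.0309,0,0,0,0,0.06],[0.0244,-0.0309,0,0,0,0,0.06],[0.0244,-0.0309,0,0,0,0,0.06],[0.0244,-0.0309,0,0,0,0,0.06]]' 60
python3 to.py 435.3 237.5 160 11.5
```

```text
time_s: 0.6
eef_pos: [229.4, -314.0, 242.0]
ee_rot: [-0.0, 0.988, 0.154, -0.0]
force: [1.3, 0.4, 0.2]
grip_width: 0.704
grip_force: 0.0
t 0.6 at [ 229.4 -314.   242. ] phi 17.7 gw 0.704 gf 0.0 F [1.3 0.4 0.2]
shift now-axes mm [ 364.1 -462.6   82.3] final-axes [ 311.8 -499.4   82. ] turn [-0.    -0.     0.109] len 594.0
```

Moves work as expected, so I'll continue, turning and then descending.

```bash
python3 -m jog '[[0.0244,-0.0309,0,0,0,0,0.06],[0.0244,-0.0309,0,0,0,0,0.06],[0.0244,-0.0309,0,0,0,0,0.06],[0.0244,-0.0309,0,0,0,0,0.06],[0.0244,-0.0309,0,0,0,0,0.06]]' >/dev/null
python3 -m jog '[[0.0244,-0.0309,0,0,0,0,0.06],[0.0244,-0.0309,0,0,0,0,0.06],[0.0244,-0.0309,0,0,0,0,0.06],[0.0244,-0.0309,0,0,0,0,0.06],[0.0244,-0.0309,0,0,0,0,0.06]]' >/dev/null
python3 -m jog '[[0.0244,-0.0309,0,0,0,0,0.06],[0.0244,-0.0309,0,0,0,0,0.06],[0.0244,-0.0309,0,0,0,0,0.06],[0.0244,-0.0309,0,0,0,0.109,0.06],[0,0,0,0,0,0,0.06]]' >/dev/null
python3 to.py 435.3 237.5 120 11.5
```

```text
t 2.1 at [423.  203.5 241.6] phi 11.5 gw 0.704 gf 0.0 F [-0.3  0.6 -0.3]
shift now-axes mm [ 18.9 -30.8 121.6] final-axes [ 18.9 -30.9 121.6] turn [-0.001  0.001  0.   ] len 127.0
```

```bash
python3 -m jog '[[0.0095,-0.0155,0.03,0,0,0,0.06],[0.0095,-0.0155,0.04,0,0,0,0.06],[0,0,0.03,0,0,0,0.06],[0,0,0.0215,0,0,0,0.06],[0,0,0,0,0,0,0.06]]' >/dev/null
python3 to.py 435.3 237.5 81 11.5
python3 - <<'E'
from h import *
a=snap('side','s1');b=snap('top','t1')
u,v=map(int,proj('side',(435,237,90))); c=cv2.resize(a[v-60:v+50,u-55:u+55,::-1],(400,400),interpolation=2)
u,v=map(int,proj('top',(435,237,90))); d=cv2.resize(b[v-40:v+40,u-40:u+40,::-1],(400,400),interpolation=2)
cv2.imwrite('pics/m1.png',np.hstack([c,d]))
E
```

```text
t 2.6 at [433.4 233.8 118.3] phi 11.5 gw 0.702 gf 0.0 F [-0.1  0.8  0.8]
shift now-axes mm [ 2.8 -3.3 37.3] final-axes [ 2.6 -3.3 37.3] turn [0.    0.006 0.   ] len 38.0
```

View pics/m1.png

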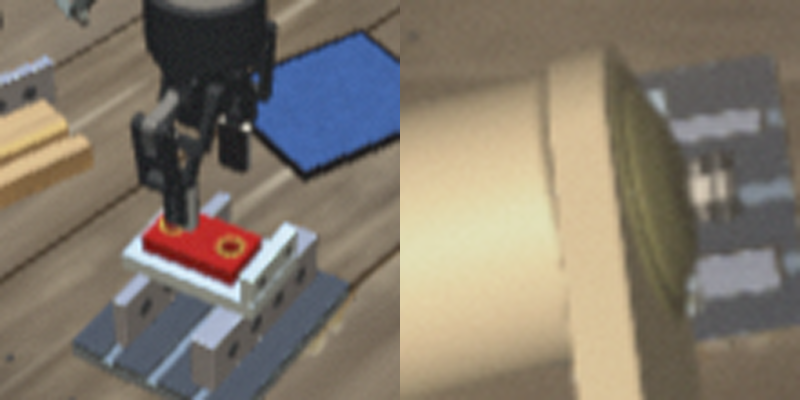

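The side view shows the fingers straddling the template across its 40 mm width, centred lengthwise. I'll descend and close.

```bash
python3 -m jog '[[0.0025,-0.0033,0.012,0,0.003,0,0.06],[0,0,0.015,0,0.003,0,0.06],[0,0,0.010,0,0,0,0.06],[0,0,0,0,0,0,0.06]]' 
python3 to.py 435.3 237.5 81 11.5
```

```text
time_s: 3.1
eef_pos: [436.5, 238.3, 82.9]
ee_rot: [-0.0, 0.995, 0.1, 0.002]
force: [-1.3, 0.3, 0.3]
grip_width: 0.707
grip_force: 0.0
t 3.1 at [436.5 238.3  82.9] phi 11.5 gw 0.707 gf 0.0 F [-1.3  0.3  0.3]
shift now-axes mm [-1.3  0.5  1.9] final-axes [-1.3  0.5  1.9] turn [ 0.    -0.004  0.   ] len 2.0
```

```bash
python3 -m jog '[[0,0,0.001,0,-0.003,0,0.05],[0,0,0,0,0,0,0.035],[0,0,0,0,0,0,0.03],[0,0,0,0,0,0,0.03],[0,0,0,0,0,0,0.03]]' 60
python3 -m jog '[[0,0,0,0,0,0,0.03],[0,0,0,0,0,0,0.03],[0,0,0,0,0,0,0.03]]' 60
python3 to.py 435.3 237.5 81 11.5
```

```text
time_s: 3.6
eef_pos: [437.6, 238.6, 83.8]
ee_rot: [-0.0, 0.995, 0.1, 0.003]
force: [-1.2, -0.2, 5.9]
grip_width: 0.448
grip_force: 61.0
time_s: 3.9
eef_pos: [437.6, 238.6, 83.8]
ee_rot: [-0.0, 0.995, 0.1, 0.003]
force: [0.3, 0.6, 6.2]
grip_width: 0.45
grip_force: 61.0
t 3.9 at [437.6 238.6  83.8] phi 11.5 gw 0.45 gf 61.0 F [0.3 0.6 6.2]
shift now-axes mm [-2.5  0.7  2.8] final-axes [-2.5  0.7  2.8] turn [-0.    -0.005  0.   ] len 4.0
```

```bash
python3 -m jog '[[0,0,-0.004,0,0,0,0.03],[0,0,-0.01,0,0,0,0.03],[0,0,-0.03,0,0,0,0.03],[0,0,-0.04,0,0,0,0.03],[0,0,-0.04,0,0,0,0.03]]'
python3 -m jog '[[0,0,-0.03,0,0,0,0.03],[0,0,0,0,0,0,0.03]]'
python3 to.py 438.7 -263.3 240 -13.5
python3 - <<'E'
from h import *
a=snap('side','s2')
u,v=map(int,proj('side',(435,237,140))); c=cv2.resize(a[v-75:v+75,u-75:u+75,::-1],(600,600),interpolation=2)
cv2.imwrite('pics/m2.png',c);print(u-75,v-75)
E
```

```text
time_s: 4.4
eef_pos: [436.1, 238.2, 208.7]
ee_rot: [-0.0, 0.995, 0.1, 0.001]
force: [0.5, 0.0, -1.9]
grip_width: 0.441
grip_force: 60.9
time_s: 4.6
eef_pos: [437.7, 238.7, 241.3]
ee_rot: [-0.001, 0.995, 0.1, 0.005]
force: [-0.5, 0.3, -2.6]
grip_width: 0.447
grip_force: 61.0
t 4.6 at [437.7 238.7 241.3] phi 11.5 gw 0.447 gf 61.0 F [-0.5  0.3 -2.6]
shift now-axes mm [-99.2 492.1   0. ] final-axes [118.2 487.9   1.3] turn [-0.003 -0.011  0.437] len 502.0
195 149
```

View pics/m2.png

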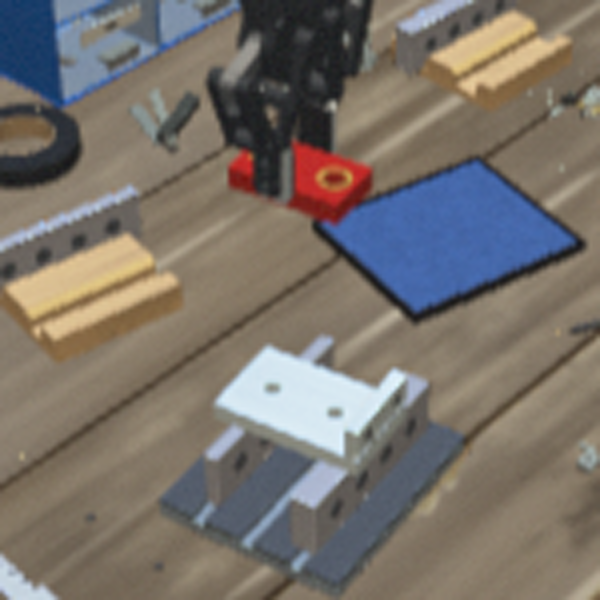

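The template is held level, with the bracket undisturbed. Its visible near bush is at crop (335,178), and I'll use that for the grip offset.

Run:
```python
from h import *
for z in(238,240.5): print(ray('side',195+335/4-.4,149+178/4-.4,z))
# calibrate side cam: bushes before grip (s0 earlier): find bush in s0 by projecting
for p in((456.8,242.3,83),(413.9,232.9,83)): print(proj('side',p))
a=cv2.imread('pics/s0.png'); u,v=map(int,proj('side',(435,237,83)))
cv2.imwrite('pics/m3.png',cv2.resize(a[v-30:v+30,u-40:u+40],(800,600),interpolation=2)); print(u-40,v-30)
```

```text
[412.8 233.2]
[410.4 235.7]
[np.float64(262.51728721443527), np.float64(239.6074849247746)]
[np.float64(278.24645272482474), np.float64(245.61541239663006)]
230 212
```

View pics/m3.png

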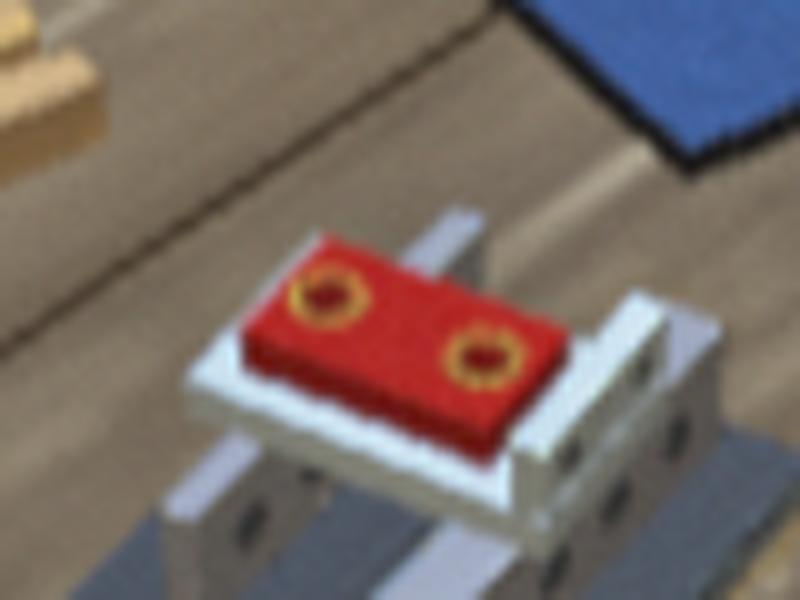

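The template centre sits about 3 mm behind the TCP along tool x. Next is the carry to the holder.

```bash
python3 -m jog '[[-0.004,0.02,0,0,0,0,0.03],[-0.008,0.041,0,0,0,0,0.03],[-0.008,0.041,0,0,0,0,0.03],[-0.008,0.041,0,0,0,0,0.03],[-0.008,0.041,0,0,0,0,0.03]]' >/dev/null
python3 -m jog '[[-0.008,0.041,0,0,0,0,0.03],[-0.008,0.041,0,0,0,0,0.03],[-0.008,0.041,0,0,0,0,0.03],[-0.008,0.041,0,0,0,0,0.03],[-0.008,0.041,0,0,0,0,0.03]]' >/dev/null
python3 -m jog '[[-0.008,0.041,0,0,0,0,0.03],[-0.008,0.041,0,0,0,0,0.03],[-0.004,0.02,0,0,0,0.145,0.03],[0,0,0,0,0,0.146,0.03],[0,0,0,0,0,0.146,0.03]]' >/dev/null
python3 -m jog '[[0,0,0,0,0,0,0.03],[0,0,0,0,0,0,0.03]]' >/dev/null
python3 to.py 441.6 -263.8 100 -13.5
```

```text
t 6.3 at [ 440.  -261.6  235.7] phi -13.3 gw 0.443 gf 61.0 F [-0.3  0.4 -2.4]
shift now-axes mm [  1.9   2.  135.7] final-axes [  2.    1.7 135.7] turn [-0.002 -0.001  0.003] len 136.0
```

```bash
python3 -m jog '[[0.002,0.002,0.04,0,0,0.003,0.03],[0,0,0.045,0,0,0,0.03],[0,0,0.045,0,0,0,0.03],[0,0,0.035,0,0,0,0.03],[0,0,0.007,0,0,0,0.03]]' >/dev/null
python3 -m jog '[[0,0,0,0,0,0,0.03],[0,0,0,0,0,0,0.03]]' >/dev/null
python3 to.py 441.6 -263.8 50 -13.5
python3 - <<'E'
from h import *
a=snap('side','s4');b=snap('top','t4')
u,v=map(int,proj('side',(439,-263,50))); c=cv2.resize(a[v-45:v+45,u-50:u+50,::-1],(400,360),interpolation=2)
u2,v2=map(int,proj('top',(439,-263,50))); d=cv2.resize(b[v2-45:v2+45,u2-50:u2+50,::-1],(400,360),interpolation=2)
cv2.imwrite('pics/m4.png',np.hstack([c,d]));print(u-50,v-45,u2-50,v2-45)
E
```

```text
t 7.0 at [ 443.1 -265.    66.3] phi -13.6 gw 0.446 gf 61.2 F [ 0.5 -0.1 -1.8]
shift now-axes mm [-1.8 -0.8 16.2] final-axes [-1.7 -0.8 16.3] turn [ 0.    -0.005 -0.002] len 16.0
332 124 376 214
```

View pics/m4.png

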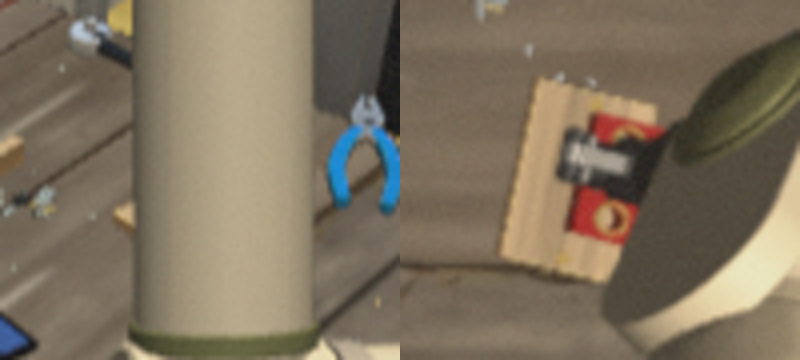

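The top view shows the held template over the board, with the near bush at crop (612,215) and the far bush partly visible at (630,133). I'll check these against the pins.

Run:
```python
from h import *
print(ray('top',376+212/4-.4,214+215/4-.4,65.5), ray('top',376+230/4-.4,214+133/4-.4,65.5))
b=cv2.imread('pics/t4.png')[:,:,::-1].astype(int); R,G,B=b[...,0],b[...,1],b[...,2]
w=((R>165)&(R-B>45)).astype(np.uint8)
# near and far pin expected
for s in(-22,22): print(438.7+s*.972,-263.2-s*.233)
a=cv2.imread('pics/t0.png').astype(int).sum(2)
for s in(-22,22):
  u,v=proj('top',(438.7+s*.972,-263.2-s*.233,22)); u0,v0=int(u)-6,int(v)-5
  p=a[v0:v0+11,u0:u0+13]; k=np.clip(330-p,0,None); ys,xs=np.mgrid[v0:v0+11,u0:u0+13]
  c=((k*xs).sum()/k.sum(),(k*ys).sum()/k.sum()); print('pin px',np.round(c,2),ray('top',*c,22))
```

```text
[ 421.9 -262.1] [ 468.  -273.2]
417.316 -258.074
460.084 -268.32599999999996
pin px [418.61 268.11] [ 417.4 -255.2]
pin px [422.55 250.03] [ 460.  -265.3]
```

Run:
```python
from h import *
a=cv2.imread('pics/t0.png');b=cv2.imread('pics/t4.png')
c=cv2.resize(a[240:280,400:440],(400,400),interpolation=0); d=cv2.resize(b[237:277,412:452],(400,400),interpolation=0)
cv2.imwrite('pics/m5.png',np.hstack([c,d]))
```

```text
(no output)
```

View pics/m5.png

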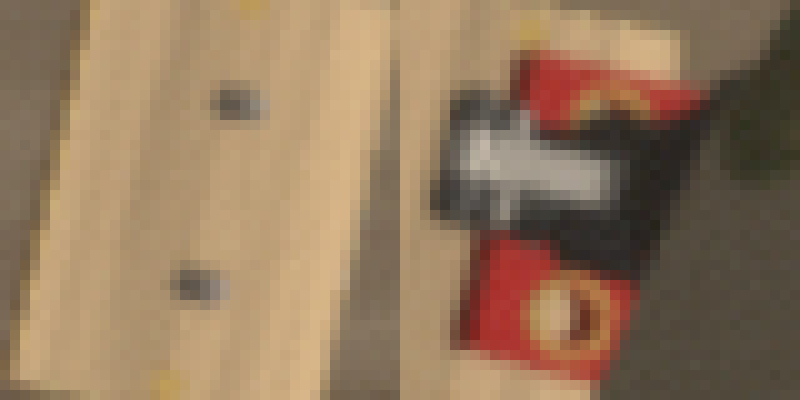

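The pins span crop x 210–268 (far) and 170–228 (near). The held template's bush rims are centred at crop (570,316) and about (610,126). Working from the relative offset, I'll aim the TCP at (440.3, -261.7) and lower it while watching the force.

```bash
python3 -m jog '[[-0.0035,-0.0025,0.006,0,-0.003,0,0.03],[0,0,0.006,0,0,0,0.03],[0,0,0,0,0,0,0.03]]'
python3 to.py 440.3 -261.7 36 -13.5
```

```text
time_s: 7.45
eef_pos: [439.1, -260.6, 51.8]
ee_rot: [-0.001, 0.993, -0.119, -0.001]
force: [-0.8, -0.8, -2.2]
grip_width: 0.442
grip_force: 61.2
t 7.5 at [ 439.1 -260.6   51.8] phi -13.7 gw 0.442 gf 61.2 F [-0.8 -0.8 -2.2]
shift now-axes mm [ 1.4  0.8 15.8] final-axes [ 1.4  0.8 15.8] turn [-0.002  0.001 -0.003] len 16.0
```

```bash
python3 -m jog '[[0.0012,0.0008,0.003,0,0,0,0.03],[0,0,0.003,0,0,0,0.03],[0,0,0.003,0,0,0,0.03],[0,0,0,0,0,0,0.03]]'
python3 -m jog '[[0,0,0.003,0,0,0,0.03],[0,0,0.003,0,0,0,0.03],[0,0,0,0,0,0,0.03]]'
python3 to.py 440.3 -261.7 28 -13.5
```

```text
time_s: 7.85
eef_pos: [440.3, -261.9, 43.0]
ee_rot: [-0.001, 0.993, -0.119, -0.0]
force: [-0.2, -0.4, -2.2]
grip_width: 0.445
grip_force: 61.2
time_s: 8.15
eef_pos: [440.3, -261.9, 37.1]
ee_rot: [-0.001, 0.993, -0.119, -0.0]
force: [0.2, 0.2, -2.8]
grip_width: 0.442
grip_force: 61.2
t 8.2 at [ 440.3 -261.9   37.1] phi -13.7 gw 0.442 gf 61.2 F [ 0.2  0.2 -2.8]
shift now-axes mm [-0.1 -0.2  9.1] final-axes [-0.1 -0.2  9.1] turn [-0.002  0.001 -0.004] len 9.0
```

The underside is below the pin tips with no contact force, so both pins are in the holes.

```bash
python3 -m jog '[[0,0,0.003,0,0,0,0.03],[0,0,0.003,0,0,0,0.03],[0,0,0.002,0,0,0,0.03],[0,0,0,0,0,0,0.03]]'
python3 -m jog '[[0,0,0.001,0,0,0,0.03],[0,0,0.001,0,0,0,0.03],[0,0,0,0,0,0,0.03]]'
```

```text
time_s: 8.55
eef_pos: [440.4, -261.9, 29.2]
ee_rot: [-0.001, 0.993, -0.119, -0.0]
force: [0.9, -0.3, -1.5]
grip_width: 0.444
grip_force: 61.2
time_s: 8.85
eef_pos: [440.5, -262.1, 27.8]
ee_rot: [-0.001, 0.993, -0.119, -0.0]
force: [-1.5, 1.0, 3.7]
grip_width: 0.447
grip_force: 61.7
```

Contact comes at 27.8 mm, so it is seated. I'll release and lift.

```bash
python3 -m jog '[[0,0,0,0,0,0,0.045],[0,0,0,0,0,0,0.055],[0,0,0,0,0,0,0.06],[0,0,-0.005,0,0,0,0.06],[0,0,-0.02,0,0,0,0.06]]'
python3 -m jog '[[0,0,-0.03,0,0,0,0.07],[0,0,-0.04,0,0,0,0.07],[0,0,-0.04,0,0,0,0.075],[0,0,-0.04,0,0,0,0.075],[0,0,0,0,0,0,0.075]]'
python3 - <<'E'
import sys;sys.argv=['']
from to import to
from h import *
# bracket centre from corners: mid far (479.4,245.35) at 68; flange outer mid (390,225.65) at 90
f=np.array([479.4,245.35]);n=np.array([390,225.65]);x=(f-n)/np.linalg.norm(f-n);print(np.linalg.norm(f-n),np.degrees(np.arctan2(x[1],x[0])),(f+n)/2)
g=(f+n)/2-5*x;print(g);to(*g,200,11.0)
E
```

```text
time_s: 9.35
eef_pos: [439.8, -261.4, 51.7]
ee_rot: [-0.002, 0.993, -0.119, -0.001]
force: [0.5, -0.4, -0.1]
grip_width: 0.704
grip_force: 0.0
time_s: 9.85
eef_pos: [442.0, -263.6, 208.0]
ee_rot: [0.002, 0.993, -0.119, 0.004]
force: [0.1, 0.4, -0.1]
grip_width: 0.88
grip_force: 0.0
91.54479777682616 12.426978824338775 [434.7 235.5]
[429.81714471 234.42402406]
t 9.8 at [ 442.  -263.6  208. ] phi -13.7 gw 0.88 gf 0.0 F [ 0.1  0.4 -0.1]
shift now-axes mm [-129.8 -481.     5.1] final-axes [  83.1 -491.2    8. ] turn [ 0.006 -0.008 -0.431] len 498.0
```

Run:
```python
from h import *
b=snap('top','t6'); a=b.astype(int); m=((a.min(2)>190)).astype(np.uint8)
for z in(68,): print(rect('top',m,z,(180,230,236,292),3))
c=cv2.resize(b[228:296,172:252,::-1],(800,600+80),interpolation=2)[:600]; cv2.imwrite('pics/m6.png',c)
```

```text
[(array([434.5, 236.3]), array([56.5, 83.9], dtype=float32), np.float32(10.6), 709.5), (array([384.9, 227.7]), array([ 6. , 52.2], dtype=float32), np.float32(101.7), 29.0), (array([477. , 220.8]), array([0. , 3.2], dtype=float32), np.float32(136.3), 0.0)]
```

View pics/m6.png

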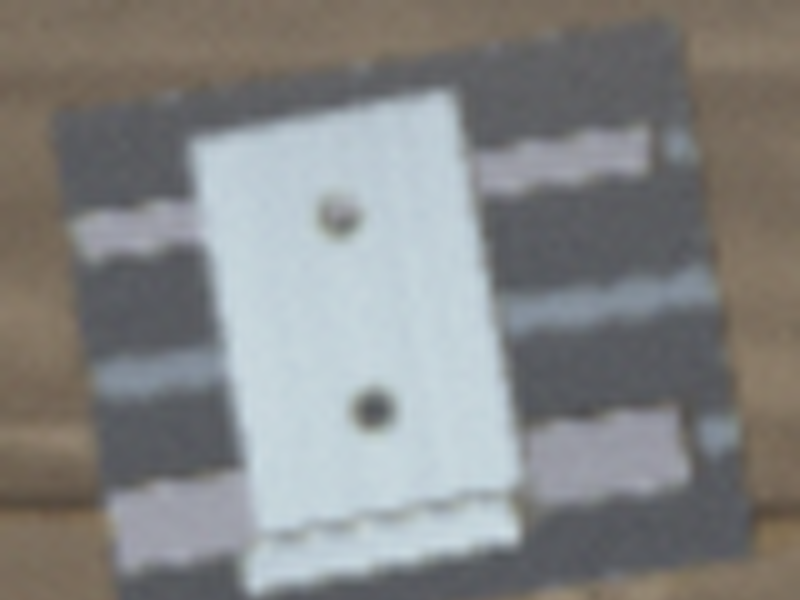

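The bracket's far corners are at (190,140) and (455,92), and the flange's near corners at (248,595) and (520,545). The thin bar's ends are at (75,238) and (648,148), the thick bar's at (115,535) and (688,450).

Run:
```python
import sys
from to import to
from h import *
P=lambda X,Y,z:ray('top',172+X/10-.45,228+Y/10-.45,z)
fl,fr,nl,nr=P(190,140,68),P(455,92,68),P(248,595,90),P(520,545,90)
f=(fl+fr)/2;n=(nl+nr)/2;x=np.array([np.cos(np.radians(10.7)),np.sin(np.radians(10.7))])
print(fl,fr,nl,nr,f-50*x,n+50*x,np.linalg.norm(f-n))
for e in((75,238),(648,148)),((115,535),(688,450)):
  q=[P(*k,56) for k in e]; print('bar',q,(q[0]+q[1])/2)
to(429.5,235.2,200,10.7)
```

```text
[474.1 274.5] [485.5 215.3] [375.8 254.3] [387.1 195.6] [430.66936017 235.61666923] [430.58063983 234.23333077] 100.35300194812307
bar [array([451.7, 302.5]), array([473.5, 172.9])] [462.6 237.7]
bar [array([385.1, 291.4]), array([405.4, 162.5])] [395.25 226.95]
t 9.9 at [ 441.1 -262.8  204.9] phi -13.7 gw 0.879 gf 0.0 F [ 0.9 -1.  -0.6]
shift now-axes mm [-129.3 -481.1    3.7] final-axes [  81.  -491.5    4.9] turn [ 0.002 -0.004 -0.426] len 498.0
```

Run:
```python
from h import *
u0,v0=map(int,proj('side',(435,237,90)));u0-=55;v0-=60
for d in(30,44):
  for z in(118.3-4,118.3-8,118.3-12,118.3-16):
    for s in(-11,11):
      p=proj('side',(433.4-.2*d+s*.98,233.8+.98*d+.2*s,z)); print(d,round(z-118.3),s,round((p[0]-u0+.5)*400/110),round((p[1]+1.5-v0+.5)*400/110))
```

```text
30 -4 -11 199 229
30 -4 11 170 218
30 -8 -11 199 234
30 -8 11 170 222
30 -12 -11 199 238
30 -12 11 170 227
30 -16 -11 199 243
30 -16 11 170 232
44 -4 -11 187 242
44 -4 11 158 230
44 -8 -11 187 246
44 -8 11 158 235
44 -12 -11 187 251
44 -12 11 158 239
44 -16 -11 188 256
44 -16 11 158 244
```

```bash
python3 -m jog '[[-0.0055,-0.02,0,0,0,0,0.075],[-0.011,-0.04,0,0,0,0,0.075],[-0.011,-0.04,0,0,0,0,0.075],[-0.011,-0.04,0,0,0,0,0.075],[-0.011,-0.04,0,0,0,0,0.075]]' >/dev/null
python3 -m jog '[[-0.011,-0.04,0,0,0,0,0.075],[-0.011,-0.04,0,0,0,0,0.075],[-0.011,-0.04,0,0,0,0,0.075],[-0.011,-0.04,0,0,0,0,0.075],[-0.011,-0.04,0,0,0,0,0.075]]' >/dev/null
python3 -m jog '[[-0.011,-0.04,0,0,0,0,0.075],[-0.011,-0.04,0,0,0,0,0.075],[-0.0055,-0.02,0,0,0,-0.142,0.075],[0,0,0,0,0,-0.142,0.075],[0,0,0,0,0,-0.142,0.075]]' >/dev/null
python3 -m jog '[[0,0,0,0,0,0,0.075],[0,0,0,0,0,0,0.075]]' >/dev/null
python3 to.py 425.7 234.1 120 10.7
python3 - <<'E'
from h import *
b=snap('top','t7')
u,v=map(int,proj('top',(439,-263,20))); c=cv2.resize(b[v-40:v+40,u-40:u+40,::-1],(400,400),interpolation=2); cv2.imwrite('pics/m7.png',c)
a=b.astype(int);R,G,B=a[...,0],a[...,1],a[...,2]
print(rect('top',((R>130)&(G<90)&(B<90)).astype(np.uint8),26,(390,225,450,300)))
print(rect('top',((R>165)&(R-B>45)&(G>110)).astype(np.uint8),12,(390,225,450,300)))
E
```

```text
t 11.6 at [425.7 235.2 202.4] phi 10.5 gw 0.875 gf 0.0 F [ 0.2  0.6 -0.1]
shift now-axes mm [-0.1  1.1 82.4] final-axes [-0.2  1.  82.4] turn [-0.001  0.001 -0.004] len 82.0
[(array([ 438.5, -264. ]), array([38.7, 68.7], dtype=float32), np.float32(166.1), 363.5)]
[(array([ 435.8, -276.7]), array([ 45.7, 108.2], dtype=float32), np.float32(167.1), 332.0)]
```

View pics/m7.png

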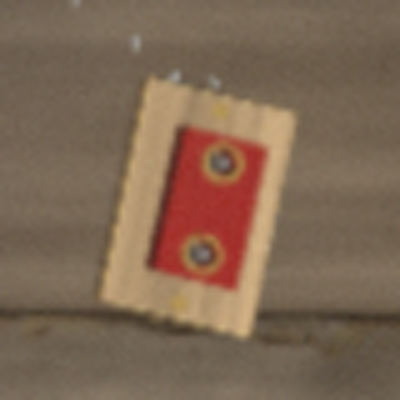

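The template lies flat and centred on its board, with the pins visible in both bushes at (222,163) and (203,253). On to the bracket.

```bash
python3 -m jog '[[0,0.001,0.03,0,0,0,0.075],[0,0,0.04,0,0,0,0.075],[0,0,0.04,0,0,0,0.075],[0,0,0.02,0,0,0,0.075],[0,0,0,0,0,0,0.075]]' 60
python3 to.py 425.7 234.1 63 10.7
```

```text
time_s: 12.15
eef_pos: [424.7, 233.9, 70.8]
ee_rot: [-0.0, 0.996, 0.092, -0.003]
force: [0.7, 0.1, 0.8]
grip_width: 0.882
grip_force: 0.0
t 12.2 at [424.7 233.9  70.8] phi 10.5 gw 0.882 gf 0.0 F [0.7 0.1 0.8]
shift now-axes mm [ 1.1 -0.   7.7] final-axes [ 1.1 -0.   7.8] turn [-0.001  0.005 -0.003] len 8.0
```

```bash
python3 -m jog '[[0.001,0,0.007,0,0.003,0,0.075],[0,0,0.0,0,0,0,0.065],[0,0,0,0,0,0,0.055],[0,0,0,0,0,0,0.05],[0,0,0,0,0,0,0.05]]' 60
python3 -m jog '[[0,0,0,0,0,0,0.05],[0,0,0,0,0,0,0.05]]' 60
```

```text
time_s: 12.65
eef_pos: [428.1, 235.0, 67.7]
ee_rot: [-0.001, 0.996, 0.093, 0.003]
force: [-0.2, -0.2, 7.1]
grip_width: 0.679
grip_force: 65.2
time_s: 12.85
eef_pos: [428.1, 235.0, 67.6]
ee_rot: [-0.001, 0.996, 0.093, 0.003]
force: [0.0, 0.5, 6.4]
grip_width: 0.678
grip_force: 65.2
```

```bash
python3 -m jog '[[0,0,-0.003,0,0,0,0.05],[0,0,-0.007,0,0,0,0.05],[0,0,-0.02,0,0,0,0.05],[0,0,-0.03,0,0,0,0.05],[0,0,-0.03,0,0,0,0.05]]'
python3 -m jog '[[0,0,0,0,0,0,0.05]]'
python3 to.py 524.6 -12.6 160 -14.4
python3 - <<'E'
from h import *
a=snap('side','s8')
u,v=map(int,proj('side',(435,237,110))); c=cv2.resize(a[v-60:v+60,u-60:u+60,::-1],(480,480),interpolation=2)
cv2.imwrite('pics/m8.png',c)
E
```

```text
time_s: 13.35
eef_pos: [426.5, 234.4, 157.5]
ee_rot: [-0.001, 0.996, 0.093, 0.001]
force: [0.1, 1.5, -2.8]
grip_width: 0.675
grip_force: 65.3
time_s: 13.45
eef_pos: [428.4, 235.0, 159.9]
ee_rot: [-0.001, 0.996, 0.093, 0.005]
force: [0.6, 0.2, -3.0]
grip_width: 0.684
grip_force: 65.4
t 13.4 at [428.4 235.  159.9] phi 10.7 gw 0.684 gf 65.4 F [ 0.6  0.2 -3. ]
shift now-axes mm [ 48.5 261.2  -0. ] final-axes [ 1.547e+02  2.159e+02 -1.000e-01] turn [-0.004 -0.01   0.438] len 266.0
```

View pics/m8.png

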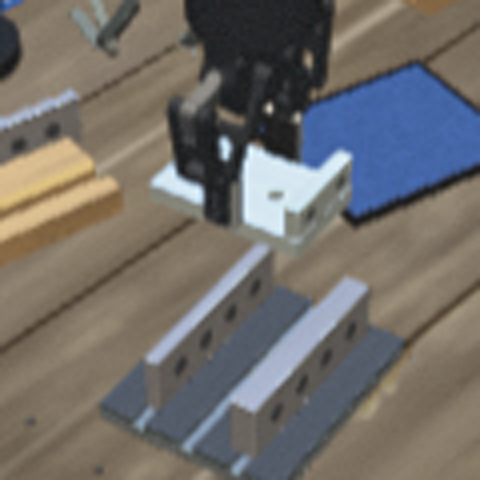

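The bracket is held level and both parallels still stand; the finger tip at (218,220) is about level with the bracket's underside. Next is the carry to the tray.

```bash
python3 -m jog '[[0.003,0.016,0,0,0,0,0.05],[0.006,0.032,0,0,0,0,0.05],[0.006,0.032,0,0,0,0,0.05],[0.006,0.032,0,0,0,0,0.05],[0.006,0.032,0,0,0,0,0.05]]' >/dev/null
python3 -m jog '[[0.006,0.032,0,0,0,0,0.05],[0.006,0.032,0,0,0,0,0.05],[0.006,0.032,0,0,0,0,0.05],[0.003,0.02,0,0,0,0.146,0.05],[0,0,0,0,0,0.146,0.05]]' >/dev/null
python3 -m jog '[[0,0,0,0,0,0.146,0.05],[0,0,0.02,0,0,0,0.05],[0,0,0.04,0,0,0,0.05],[0,0,0.03,0,0,0,0.05],[0,0,0,0,0,0,0.05]]' 
python3 to.py 524.6 -12.6 20 -14.4
```

```text
time_s: 15.0
eef_pos: [519.5, -11.2, 61.4]
ee_rot: [-0.002, 0.992, -0.125, -0.004]
force: [-0.7, -0.3, -2.1]
grip_width: 0.678
grip_force: 66.4
t 15.0 at [519.5 -11.2  61.4] phi -14.4 gw 0.678 gf 66.4 F [-0.7 -0.3 -2.1]
shift now-axes mm [ 5.6  0.2 41.4] final-axes [ 5.3  0.1 41.4] turn [-0.002  0.008 -0.   ] len 42.0
```

```bash
python3 -m jog '[[0.005,0,0.015,0,0.004,0,0.05],[0,0,0.012,0,0,0,0.05],[0,0,0.006,0,0,0,0.05],[0,0,0.002,0,0,0,0.05],[0,0,0,0,0,0,0.05]]'
python3 -m jog '[[0,0,0.002,0,0,0,0.05],[0,0,0.002,0,0,0,0.05],[0,0,0,0,0,0,0.05]]'
```

```text
time_s: 15.5
eef_pos: [527.6, -13.1, 31.3]
ee_rot: [-0.001, 0.992, -0.125, 0.003]
force: [0.2, 0.1, -4.0]
grip_width: 0.678
grip_force: 66.4
time_s: 15.8
eef_pos: [527.6, -13.0, 27.0]
ee_rot: [-0.001, 0.992, -0.125, 0.003]
force: [0.3, -0.2, -2.2]
grip_width: 0.679
grip_force: 66.4
```

```bash
python3 -m jog '[[0,0,0.002,0,0,0,0.05],[0,0,0.002,0,0,0,0.05],[0,0,0.002,0,0,0,0.05],[0,0,0,0,0,0,0.05]]'
python3 -m jog '[[0,0,0.001,0,0,0,0.05],[0,0,0.001,0,0,0,0.05],[0,0,0,0,0,0,0.05]]'
```

```text
time_s: 16.2
eef_pos: [527.5, -13.0, 20.7]
ee_rot: [-0.001, 0.992, -0.125, 0.003]
force: [0.3, 0.3, -2.4]
grip_width: 0.675
grip_force: 66.4
time_s: 16.5
eef_pos: [527.7, -13.0, 18.9]
ee_rot: [-0.001, 0.992, -0.125, 0.003]
force: [0.6, -0.2, -2.3]
grip_width: 0.676
grip_force: 66.4
```

```bash
python3 -m jog '[[0,0,0.001,0,0,0,0.05],[0,0,0.001,0,0,0,0.05],[0,0,0,0,0,0,0.05]]'
```

```text
time_s: 16.8
eef_pos: [527.8, -13.0, 17.7]
ee_rot: [-0.001, 0.992, -0.125, 0.003]
force: [-3.7, 0.1, 6.2]
grip_width: 0.673
grip_force: 67.4
```

Contact again at 17.7 mm. I'll release, lift, and head for the thin parallel while turning the wrist about +113°.

```bash
python3 -m jog '[[0,0,0,0,0,0,0.065],[0,0,0,0,0,0,0.072],[0,0,0,0,0,0,0.075],[0,0,-0.005,0,0,0,0.075],[0,0,-0.02,0,0,0,0.075]]'
python3 -m jog '[[0,0,-0.03,0,0,0,0.075],[0,0,-0.04,0,0,0,0.075],[0,0,-0.04,0,0,0,0.06],[0,0,-0.02,0,0,0,0.05],[0,0,0,0,0,0,0.04]]' >/dev/null
python3 -m jog '[[-0.008,-0.014,0,0,0,0,0.04],[-0.016,-0.028,0,0,0,0,0.04],[-0.016,-0.028,0,0,0,0,0.04],[-0.016,-0.028,0,0,0,0,0.04],[-0.016,-0.028,0,0,0,0,0.04]]'>/dev/null
python3 -m jog '[[-0.016,-0.028,0,0,0,0,0.04],[-0.016,-0.028,0,0,0,0,0.04],[-0.016,-0.028,0,0,0,0,0.04],[-0.008,-0.014,0,0,0,0,0.04],[0,0,0,0,0,-0.141,0.04]]'>/dev/null
python3 -m jog '[[0,0,0,0,0,-0.141,0.04],[0,0,0,0,0,-0.141,0.04],[0,0,0,0,0,-0.141,0.04],[0,0,0,0,0,-0.141,0.04],[0,0,0,0,0,-0.141,0.04]]'>/dev/null
python3 -m jog '[[0,0,0,0,0,-0.141,0.04],[0,0,0,0,0,-0.141,0.04],[0,0,0,0,0,-0.141,0.04],[0,0,0,0,0,-0.141,0.04],[0,0,0,0,0,-0.141,0.04]]'>/dev/null
python3 -m jog '[[0,0,0,0,0,-0.141,0.04],[0,0,0,0,0,-0.141,0.04],[0,0,0,0,0,-0.141,0.04],[0,0,0,0,0,0,0.04],[0,0,0,0,0,0,0.04]]'>/dev/null
python3 to.py 462.6 237.7 100 99.1
python3 - <<'E'
from h import *
b=snap('top','t9'); a=b.astype(int); print(rect('top',(a.min(2)>185).astype(np.uint8),18,(270,180,360,262),2))
s=snap('side','s9')
u,v=map(int,proj('side',(440,234,60))); c=cv2.resize(s[v-60:v+40,u-60:u+60,::-1],(480,400),interpolation=2)
u,v=map(int,proj('top',(527,-13,60)));d=cv2.resize(b[v-40:v+40,u-30:u+30,::-1],(300,400),interpolation=2)
cv2.imwrite('pics/m9.png',np.hstack([c,d]))
E
```

```text
time_s: 17.3
eef_pos: [526.6, -12.9, 41.1]
ee_rot: [-0.001, 0.992, -0.125, 0.002]
force: [0.1, 0.3, -0.0]
grip_width: 0.879
grip_force: 0.0
t 20.3 at [457.6 235.9 170.9] phi 98.5 gw 0.469 gf 0.0 F [ 0.2 -0.1 -0.5]
shift now-axes mm [ 1.   4.8 70.9] final-axes [ 0.9  5.2 70.9] turn [ 0.005  0.    -0.01 ] len 71.0
[]
```

View pics/m9.png

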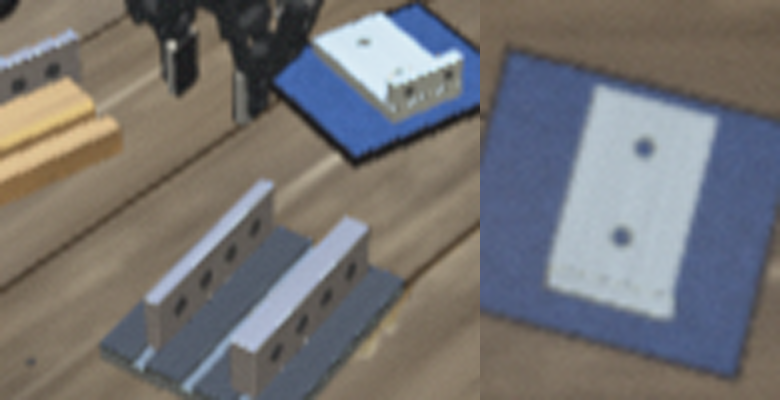

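The bracket lies flat near the tray's middle and both bars stand on the table. I'll descend on the thin one.

```bash
python3 -m jog '[[0.001,0.005,0.02,0.003,0,-0.01,0.04],[0,0,0.04,0,0,0,0.04],[0,0,0.035,0,0,0,0.04],[0,0,0.02,0,0,0,0.04],[0,0,0,0,0,0,0.04]]' 60
python3 to.py 462.6 237.7 44 99.1
```

```text
time_s: 20.9
eef_pos: [462.0, 237.1, 54.3]
ee_rot: [-0.0, 0.648, 0.761, -0.001]
force: [0.9, -1.1, 0.8]
grip_width: 0.465
grip_force: 0.0
t 20.9 at [462.  237.1  54.3] phi 99.2 gw 0.465 gf 0.0 F [ 0.9 -1.1  0.8]
shift now-axes mm [ 0.6  0.7 10.3] final-axes [ 0.6  0.7 10.3] turn [-0.002  0.001  0.001] len 10.0
```

```bash
python3 -m jog '[[0.0006,0.0007,0.006,0,0,0,0.04],[0,0,0.004,0,0,0,0.035],[0,0,0,0,0,0,0.025],[0,0,0,0,0,0,0.018],[0,0,0,0,0,0,0.014]]' 60
python3 -m jog '[[0,0,0,0,0,0,0.01],[0,0,0,0,0,0,0.005],[0,0,0,0,0,0,0.003],[0,0,0,0,0,0,0.003],[0,0,0,0,0,0,0.003]]' 60
python3 to.py 462.6 237.7 44 99.1
```

```text
time_s: 21.4
eef_pos: [464.5, 238.2, 47.3]
ee_rot: [0.002, 0.648, 0.762, 0.002]
force: [0.4, -0.1, -0.1]
grip_width: 0.166
grip_force: 0.0
time_s: 21.9
eef_pos: [464.0, 238.1, 47.2]
ee_rot: [0.001, 0.648, 0.762, 0.001]
force: [-3.9, -0.9, 6.0]
grip_width: 0.106
grip_force: 59.6
t 21.9 at [464.  238.1  47.2] phi 99.3 gw 0.106 gf 59.6 F [-3.9 -0.9  6. ]
shift now-axes mm [-0.2 -1.5  3.2] final-axes [-0.2 -1.5  3.2] turn [0.003 0.    0.003] len 4.0
```

Gripped. I'll lift and carry it to the narrow stand.

```bash
python3 -m jog '[[0,0,-0.003,0,0,0,0.003],[0,0,-0.01,0,0,0,0.003],[0,0,-0.03,0,0,0,0.003],[0,0,-0.03,0,0,0,0.003],[0,0,0,0,0,0,0.003]]' 80
python3 -m jog '[[-0.005,0.015,0,0,0,0.059,0.003],[-0.0095,0.030,0,0,0,0.059,0.003],[-0.0095,0.030,0,0,0,0.059,0.003],[-0.0095,0.030,0,0,0,0.059,0.003],[-0.0095,0.030,0,0,0,0.059,0.003]]' >/dev/null
python3 -m jog '[[0,0.03,0,0,0,0.059,0.003],[0,0.01,0,0,0,0,0.003],[0,0,0,0,0,0,0.003],[0,0,0,0,0,0,0.003]]' >/dev/null
python3 to.py 653.5 211.7 110 79
```

```text
time_s: 22.4
eef_pos: [465.9, 238.6, 123.7]
ee_rot: [0.003, 0.648, 0.762, 0.004]
force: [0.3, 0.6, -3.6]
grip_width: 0.093
grip_force: 78.7
t 23.3 at [638.6 193.6 119.3] phi 79.0 gw 0.095 gf 78.9 F [ 0.4  0.3 -4.6]
shift now-axes mm [20.6 11.2  9.3] final-axes [20.6 11.2  9.3] turn [ 0.002 -0.001  0.   ] len 25.0
```

```bash
python3 -m jog '[[0.0206,0.0112,0,0,0,0,0.003],[0,0,0.02,0,0,0,0.003],[0,0,0.02,0,0,0,0.003],[0,0,0,0,0,0,0.003],[0,0,0,0,0,0,0.003]]' >/dev/null
python3 to.py 653.5 211.7 70 79
python3 - <<'E'
from h import *
b=snap('top','t10');s=snap('side','s10')
u,v=map(int,proj('side',(660,210,45))); c=cv2.resize(s[v-40:v+40,u-40:u+40,::-1],(400,400),interpolation=2)
u2,v2=map(int,proj('top',(660,210,45)));d=cv2.resize(b[v2-40:v2+40,u2-40:u2+40,::-1],(400,400),interpolation=2)
cv2.imwrite('pics/m10.png',np.hstack([c,d])); print(u-40,v-40,u2-40,v2-40)
E
```

```text
t 23.8 at [654.1 211.9  80.9] phi 79.0 gw 0.094 gf 79.0 F [-0.  -0.3 -3.2]
shift now-axes mm [-0.3 -0.6 10.9] final-axes [-0.3 -0.5 10.9] turn [ 0.003 -0.001  0.   ] len 11.0
176 171 182 122
```

View pics/m10.png

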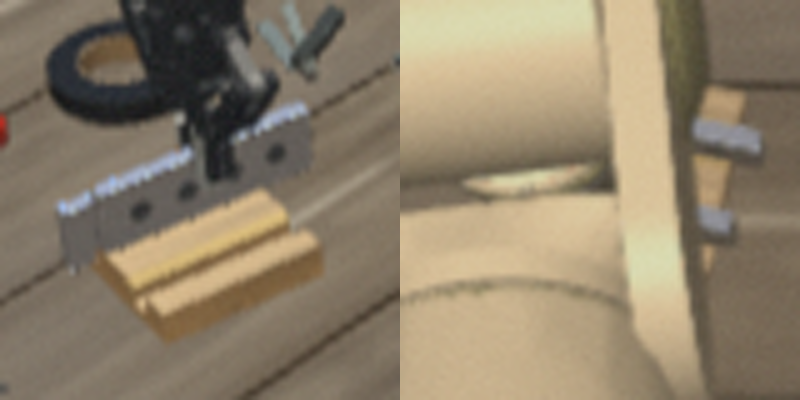

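Run:
```python
from h import *
f=lambda X,Y,z:ray('top',182+X/5-.4,122+Y/5-.4,z)
print('held end far/near corners',f(335,210,89.7),f(333,236,89.7),'exp',(641.7+4.9,148.1-1),(641.7-4.9,148.1+1))
print('fixed end far/near corners',f(362,127,48),f(358,151,48),'exp ctr',(694.1,137.6))
```

```text
held end far/near corners [648.8 145.7] [637.  146.4] exp (646.6, 147.1) (636.8000000000001, 149.1)
fixed end far/near corners [696.9 136.7] [685.4 138.4] exp ctr (694.1, 137.6)
```

Relative to the fixed bar, the held bar seems a few mm too far towards it. I'll check numerically with a brightness profile across the stand, averaged along its length, for both stands.

Run:
```python
from h import *
a=cv2.imread('pics/t0.png')[:,:,::-1].astype(np.float32)
for nm,o,phi in(('L',(653.5,211.7),79),('R',(635,-215.5),87.5)):
  t=np.radians(phi); X=np.array([np.sin(t),-np.cos(t)]); Y=np.array([np.cos(t),np.sin(t)])
  print(nm)
  for s in range(-38,42,2):
    P=np.array([proj('top',(*(np.array(o)+s*X+k*Y),22)) for k in range(-40,41,4)],np.float32)
    v=cv2.remap(a,P[:,0].reshape(1,-1),P[:,1].reshape(1,-1),1)[0].mean(0); print(s,v.round().astype(int),end=' | ')
  print()
```

```text
L
-38 [130 114  94] | -36 [128 112  92] | -34 [125 107  86] | -32 [130 108  84] | -30 [154 129  98] | -28 [181 152 116] | -26 [190 161 122] | -24 [195 164 124] | -22 [199 168 127] | -20 [200 169 128] | -18 [196 165 124] | -16 [193 162 119] | -14 [195 164 116] | -12 [197 167 116] | -10 [197 167 120] | -8 [196 165 124] | -6 [196 165 125] | -4 [195 164 125] | -2 [191 161 122] | 0 [180 151 112] | 2 [172 144 102] | 4 [184 154 105] | 6 [196 165 113] | 8 [197 166 117] | 10 [193 162 120] | 12 [193 162 123] | 14 [193 162 123] | 16 [192 161 123] | 18 [191 161 122] | 20 [193 162 123] | 22 [196 165 125] | 24 [200 168 127] | 26 [201 169 128] | 28 [198 166 126] | 30 [195 164 124] | 32 [196 164 125] | 34 [197 166 126] | 36 [197 166 125] | 38 [196 165 121] | 40 [191 161 114] | 
R
-38 [114 100  83] | -36 [114 100  83] | -34 [112  96  78] | -32 [114  95  73] | -30 [135 112  84] | -28 [169 141 106] | -26 [191 161 122] | -24 [199 167 127] | -22 [203 171 129] | -20 [201 169 126] | -18 [198 166 120] | -16 [198 166 116] | -14 [200 168 118] | -12 [199 167 123] | -10 [198 166 125] | -8 [198 166 126] | -6 [198 167 126] | -4 [198 167 126] | -2 [198 167 126] | 0 [198 167 126] | 2 [195 165 125] | 4 [184 155 116] | 6 [169 141 103] | 8 [172 143  99] | 10 [193 162 109] | 12 [200 169 116] | 14 [197 167 120] | 16 [193 163 123] | 18 [192 162 123] | 20 [193 162 123] | 22 [194 164 124] | 24 [198 167 126] | 26 [202 170 129] | 28 [201 170 128] | 30 [197 165 125] | 32 [195 164 125] | 34 [197 165 124] | 36 [196 165 120] | 38 [186 157 109] | 40 [156 133  95] |
```

Profile features (chamfer bands and the shaded far wall) put the narrow slot about 4 mm nearer, and the wide slot origin near (632,-215.4). I'll correct and lower.

```bash
python3 -m jog '[[-0.0002,-0.0045,0.005,0.003,0,0,0.003],[0,0,0.01,0,0,0,0.003],[0,0,0.008,0,0,0,0.003],[0,0,0.003,0,0,0,0.003],[0,0,0,0,0,0,0.003]]' >/dev/null
python3 to.py 649.6 212.6 39.2 79
```

```text
t 24.4 at [649.8 212.2  53.6] phi 79.0 gw 0.093 gf 79.1 F [ 0.8 -0.4 -4.3]
shift now-axes mm [ 0.3 -0.3 14.4] final-axes [ 0.3 -0.3 14.4] turn [-0.001 -0.001 -0.   ] len 14.0
```

```bash
python3 -m jog '[[0,0,0.002,0,0,0,0.003],[0,0,0.002,0,0,0,0.003],[0,0,0.002,0,0,0,0.003],[0,0,0,0,0,0,0.003]]'
python3 -m jog '[[0,0,0.002,0,0,0,0.003],[0,0,0.002,0,0,0,0.003],[0,0,0,0,0,0,0.003]]'
python3 to.py 649.6 212.6 39.2 79
```

```text
time_s: 24.8
eef_pos: [650.1, 212.3, 48.5]
ee_rot: [-0.0, 0.772, 0.636, 0.001]
force: [-0.9, -0.1, -2.7]
grip_width: 0.095
grip_force: 79.4
time_s: 25.1
eef_pos: [649.9, 212.3, 43.9]
ee_rot: [-0.0, 0.772, 0.636, 0.0]
force: [-2.1, 0.7, -4.3]
grip_width: 0.099
grip_force: 79.3
t 25.1 at [649.9 212.3  43.9] phi 79.0 gw 0.099 gf 79.3 F [-2.1  0.7 -4.3]
shift now-axes mm [ 0.2 -0.3  4.7] final-axes [ 0.2 -0.3  4.7] turn [ 0.    -0.001  0.   ] len 5.0
```

```bash
python3 -m jog '[[0,-0.0005,0.002,0,0,0,0.003],[0,0,0.0015,0,0,0,0.003],[0,0,0.001,0,0,0,0.003],[0,0,0,0,0,0,0.003]]'
python3 -m jog '[[0,0,0.001,0,0,0,0.003],[0,0,0,0,0,0,0.003]]'
```

```text
time_s: 25.5
eef_pos: [649.6, 212.3, 39.8]
ee_rot: [-0.0, 0.772, 0.636, 0.001]
force: [-0.2, -0.3, -4.2]
grip_width: 0.096
grip_force: 79.3
time_s: 25.7
eef_pos: [649.8, 212.4, 39.3]
ee_rot: [0.0, 0.772, 0.636, 0.001]
force: [-1.4, 0.1, -1.1]
grip_width: 0.089
grip_force: 79.6
```

```bash
python3 -m jog '[[0,0,0.001,0,0,0,0.003],[0,0,0,0,0,0,0.003]]'
python3 -m jog '[[0,0,0,0,0,0,0.012],[0,0,0,0,0,0,0.02],[0,0,0,0,0,0,0.03],[0,0,0,0,0,0,0.035],[0,0,-0.005,0,0,0,0.035]]' 60
python3 -m jog '[[0,0,-0.03,0,0,0,0.035],[0,0,-0.04,0,0,0,0.035],[0,0,-0.04,0,0,0,0.045],[0,0,-0.01,0,0,0,0.045],[0,0,0,0,0,0,0.045]]' >/dev/null
python3 to.py 395.3 227.0 140 99
```

```text
time_s: 25.9
eef_pos: [649.9, 212.4, 39.3]
ee_rot: [0.0, 0.772, 0.636, 0.001]
force: [-4.4, -0.8, 6.4]
grip_width: 0.096
grip_force: 80.8
time_s: 26.4
eef_pos: [649.3, 212.3, 42.4]
ee_rot: [-0.0, 0.772, 0.636, 0.0]
force: [0.8, 0.1, 0.3]
grip_width: 0.411
grip_force: 0.0
t 26.9 at [650.1 212.4 165.1] phi 79.0 gw 0.53 gf 0.0 F [-0.3  0.1 -0.1]
shift now-axes mm [ -34.4 -253.    24. ] final-axes [  54.2 -249.4   25.1] turn [ 0.005 -0.002 -0.349] len 256.0
```

The thin parallel is seated, with contact at 39.3 mm. Now the thick one.

```bash
python3 -m jog '[[-0.002,-0.016,0,0,0,0,0.045],[-0.0043,-0.0316,0,0,0,0,0.045],[-0.0043,-0.0316,0,0,0,0,0.045],[-0.0043,-0.0316,0,0,0,0,0.045],[-0.0043,-0.0316,0,0,0,0,0.045]]' >/dev/null
python3 -m jog '[[-0.0043,-0.0316,0,0,0,0,0.045],[-0.0043,-0.0316,0,0,0,0,0.045],[-0.0043,-0.0316,0,0,0,-0.116,0.045],[0,-0.016,0,0,0,-0.116,0.045],[0,0,0,0,0,-0.117,0.045]]' >/dev/null
python3 -m jog '[[0,0,0,0,0,0,0.045],[0,0,0,0,0,0,0.045]]' >/dev/null
python3 to.py 395.3 227.0 100 99
python3 - <<'E'
from h import *
b=snap('top','t11'); s=snap('side','s11')
a=b.astype(int); R,G,B=a[...,0],a[...,1],a[...,2]
gray=((abs(R-B)<28)&(R>125)).astype(np.uint8)
print('bars at L',rect('top',gray,48,(190,130,262,190),2))
u,v=map(int,proj('side',(670,210,35)));c=cv2.resize(s[v-30:v+30,u-40:u+40,::-1],(400,300),interpolation=2)
u,v=map(int,proj('top',(670,210,35)));d=cv2.resize(b[v-30:v+30,u-40:u+40,::-1],(400,300),interpolation=2)
u,v=map(int,proj('side',(430,230,50)));e=cv2.resize(s[v-30:v+30,u-40:u+40,::-1],(400,300),interpolation=2)
u,v=map(int,proj('top',(430,230,50)));f=cv2.resize(b[v-30:v+30,u-40:u+40,::-1],(400,300),interpolation=2)
cv2.imwrite('pics/m11.png',np.vstack([np.hstack([c,d]),np.hstack([e,f])]))
E
```

```text
t 28.1 at [394.4 227.1 161.9] phi 98.8 gw 0.529 gf 0.0 F [-0.  -0.5  0.3]
shift now-axes mm [-0.3  0.9 61.9] final-axes [-0.3  0.9 61.9] turn [-0.001 -0.001 -0.003] len 62.0
bars at L [(array([652.4, 212.3]), array([ 10.7, 131.2], dtype=float32), np.float32(78.8), 169.0), (array([703.6, 201.3]), array([ 10. , 128.7], dtype=float32), np.float32(78.8), 164.0)]
```

View pics/m11.png

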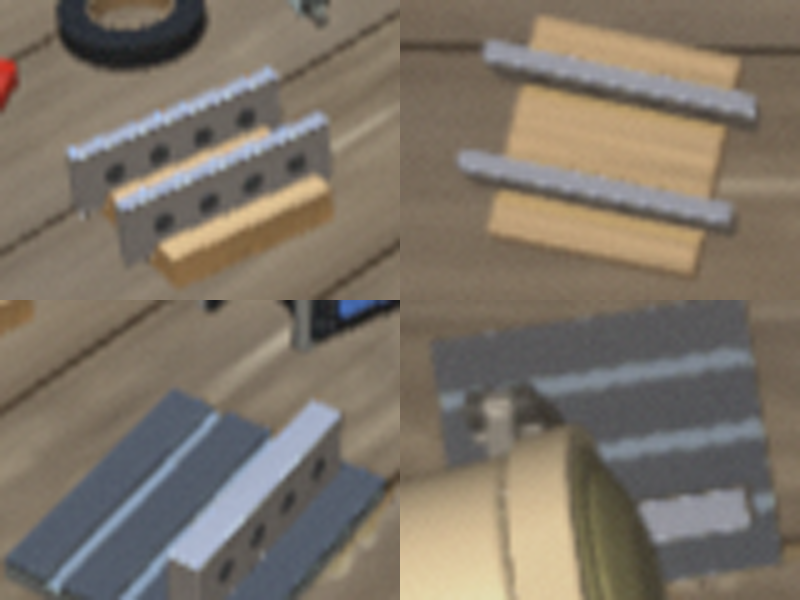

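Both bars stand parallel and at equal height in the narrow stand. The thick one is still upright under the gripper. I'll descend and grip it.

```bash
python3 -m jog '[[-0.0003,0.0015,0.02,0,0,-0.003,0.045],[0,0,0.04,0,0,0,0.045],[0,0,0.035,0,0,0,0.045],[0,0,0.01,0,0,0,0.045],[0,0,0,0,0,0,0.045]]' 60
python3 to.py 395.5 227.0 46 99
```

```text
time_s: 28.7
eef_pos: [395.9, 227.1, 57.1]
ee_rot: [-0.001, 0.649, 0.761, -0.0]
force: [0.3, -0.1, 0.2]
grip_width: 0.521
grip_force: 0.0
t 28.7 at [395.9 227.1  57.1] phi 99.1 gw 0.521 gf 0.0 F [ 0.3 -0.1  0.2]
shift now-axes mm [-0.  -0.4 11.1] final-axes [-0.  -0.4 11.1] turn [-0.001 -0.001  0.002] len 11.0
```

```bash
python3 -m jog '[[0,0,0.006,0,0,0,0.045],[0,0,0.004,0,0,0,0.045],[0,0,0.001,0,0,0,0.035],[0,0,0,0,0,0,0.025],[0,0,0,0,0,0,0.02]]' 60
python3 -m jog '[[0,0,0,0,0,0,0.015],[0,0,0,0,0,0,0.01],[0,0,0,0,0,0,0.01],[0,0,0,0,0,0,0.01]]' 80
python3 to.py 395.5 227.0 46 99
```

```text
time_s: 29.2
eef_pos: [396.2, 227.3, 47.1]
ee_rot: [0.0, 0.648, 0.761, 0.001]
force: [-0.5, -0.5, -0.6]
grip_width: 0.234
grip_force: 0.2
time_s: 29.6
eef_pos: [396.1, 227.3, 47.3]
ee_rot: [-0.0, 0.648, 0.761, 0.001]
force: [-2.3, -1.0, 5.3]
grip_width: 0.187
grip_force: 78.4
t 29.6 at [396.1 227.3  47.3] phi 99.2 gw 0.187 gf 78.4 F [-2.3 -1.   5.3]
shift now-axes mm [-0.2 -0.6  1.3] final-axes [-0.2 -0.6  1.3] turn [ 0.001 -0.001  0.003] len 1.0
```

```bash
python3 -m jog '[[0,0,-0.003,0,0,0,0.01],[0,0,-0.01,0,0,0,0.01],[0,0,-0.03,0,0,0,0.01],[0,0,-0.04,0,0,0,0.01],[0,0,-0.02,0,0,0,0.01]]' 80
python3 -m jog '[[-0.018,0.006,0,0,0,0,0.01],[-0.036,0.0124,0,0,0,0,0.01],[-0.036,0.0124,0,0,0,0,0.01],[-0.036,0.0124,0,0,0,0,0.01],[-0.036,0.0124,0,0,0,0,0.01]]' >/dev/null
python3 -m jog '[[-0.036,0.0124,0,0,0,0,0.01],[-0.036,0.0124,0,0,0,0,0.01],[-0.036,0.0124,0,0,0,0,0.01],[-0.036,0.0124,0,0,0,0,0.01],[-0.036,0.0124,0,0,0,0,0.01]]' >/dev/null
python3 -m jog '[[-0.036,0.0124,0,0,0,0,0.01],[-0.036,0.0124,0,0,0,0,0.01],[-0.03,0.0124,0,0,0,0.1,0.01],[0,0.005,0,0,0,0.104,0.01],[0,0,0,0,0,0,0.01]]' >/dev/null
python3 -m jog '[[0,0,0,0,0,0,0.01]]' >/dev/null
python3 to.py 631 -215.4 110 87.5
```

```text
time_s: 30.1
eef_pos: [396.9, 227.5, 153.1]
ee_rot: [0.001, 0.648, 0.761, 0.002]
force: [1.0, 0.9, -4.5]
grip_width: 0.187
grip_force: 79.0
t 31.7 at [ 624.3 -185.6  149.6] phi 87.7 gw 0.191 gf 79.0 F [ 0.2  0.3 -4.2]
shift now-axes mm [-29.5   7.9  39.6] final-axes [-29.5   8.   39.6] turn [ 0.    -0.001  0.003] len 50.0
```

```bash
python3 -m jog '[[-0.0295,0.008,0,0,0,0.003,0.01],[0,0,0.03,0,0,0,0.01],[0,0,0.03,0,0,0,0.01],[0,0,0.01,0,0,0,0.01],[0,0,0,0,0,0,0.01]]' >/dev/null
python3 -m jog '[[0,0,0,0,0,0,0.01]]' >/dev/null
python3 to.py 631 -215.4 60 87.5
python3 - <<'E'
from h import *
b=snap('top','t12'); a=b.astype(int); R,G,B=a[...,0],a[...,1],a[...,2]
gray=((abs(R-B)<28)&(R>125)).astype(np.uint8)
for z in(48,88): print(z,rect('top',gray,z,(365,135,450,190),3))
E
```

```text
t 32.3 at [ 632.1 -215.9   81.3] phi 87.4 gw 0.192 gf 79.0 F [ 0.4  0.2 -2.7]
shift now-axes mm [ 0.4 -1.2 21.3] final-axes [ 0.4 -1.1 21.3] turn [ 0.003 -0.    -0.002] len 21.0
48 [(array([ 688.4, -193.5]), array([17.3, 78. ], dtype=float32), np.float32(87.6), 195.0), (array([ 643.5, -189.5]), array([17.8, 51.8], dtype=float32), np.float32(87.8), 137.5)]
88 [(array([ 678.9, -181.4]), array([16.5, 74.5], dtype=float32), np.float32(87.5), 195.0), (array([ 636. , -177.5]), array([17. , 49.6], dtype=float32), np.float32(87.8), 137.5)]
```

Visual comparison with the fixed bar gives 631.3 ± 0.5 for the slot. Lowering.

```bash
python3 -m jog '[[0.0004,-0.001,0.01,0.002,0,-0.002,0.01],[0,0,0.01,0,0,0,0.01],[0,0,0.006,0,0,0,0.01],[0,0,0.003,0,0,0,0.01],[0,0,0,0,0,0,0.01]]' >/dev/null
python3 -m jog '[[0,0,0.002,0,0,0,0.01],[0,0,0.002,0,0,0,0.01],[0,0,0,0,0,0,0.01]]'
python3 to.py 631.2 -215.4 39.3 87.5
```

```text
time_s: 33.15
eef_pos: [630.6, -215.5, 46.5]
ee_rot: [-0.001, 0.723, 0.691, 0.0]
force: [1.1, 0.3, -3.4]
grip_width: 0.189
grip_force: 79.2
t 33.1 at [ 630.6 -215.5   46.5] phi 87.4 gw 0.189 gf 79.2 F [ 1.1  0.3 -3.4]
shift now-axes mm [0.1 0.6 7.2] final-axes [0.1 0.6 7.2] turn [-0.001 -0.001 -0.001] len 7.0
```

```bash
python3 -m jog '[[0,0.0005,0.002,0,0,0,0.01],[0,0,0.002,0,0,0,0.01],[0,0,0.002,0,0,0,0.01],[0,0,0,0,0,0,0.01]]'
python3 -m jog '[[0,0,0.001,0,0,0,0.01],[0,0,0.001,0,0,0,0.01],[0,0,0,0,0,0,0.01]]'
```

```text
time_s: 33.55
eef_pos: [630.7, -215.3, 40.1]
ee_rot: [-0.001, 0.723, 0.691, -0.0]
force: [-0.3, -0.5, -5.0]
grip_width: 0.188
grip_force: 79.3
time_s: 33.85
eef_pos: [631.0, -215.5, 39.4]
ee_rot: [-0.001, 0.723, 0.691, -0.0]
force: [-3.3, 2.1, 3.0]
grip_width: 0.189
grip_force: 80.1
```

Seated. I'll release, retreat and verify everything.

```bash
python3 -m jog '[[0,0,0,0,0,0,0.02],[0,0,0,0,0,0,0.03],[0,0,0,0,0,0,0.035],[0,0,0,0,0,0,0.035],[0,0,-0.005,0,0,0,0.035]]' 60
python3 -m jog '[[0,0,-0.03,0,0,0,0.035],[0,0,-0.04,0,0,0,0.035],[0,0,-0.04,0,0,0,0.035],[0,0,-0.03,0,0,0,0.04],[0,0,-0.03,0,0,0,0.04]]' >/dev/null
python3 -m jog '[[-0.02,-0.04,0,0,0,0,0.04],[-0.02,-0.04,0,0,0,0,0.04],[-0.02,-0.04,0,0,0,0,0.04],[-0.02,-0.03,0,0,0,0,0.04],[-0.02,-0.03,0,0,0,0,0.04]]'
python3 -m jog '[[-0.02,-0.02,0,0,0,0,0.04],[-0.02,-0.02,0,0,0,0,0.04],[0,0,0,0,0,0,0.04],[0,0,0,0,0,0,0.04]]'
python3 - <<'E'
from h import *
b=snap('top','t13'); a=b.astype(int); R,G,B=a[...,0],a[...,1],a[...,2]
gray=((abs(R-B)<28)&(R>125)).astype(np.uint8)
print('R',rect('top',gray,48,(365,135,450,190),2)); print('L',rect('top',gray,48,(190,130,262,190),2))
print('tmpl',rect('top',((R>130)&(G<90)&(B<90)).astype(np.uint8),26,(390,225,450,300)))
print('brk',rect('top',(a.min(2)>160).astype(np.uint8),18,(275,185,355,258),2))
cv2.imwrite('pics/m13.png',b[100:310,:,::-1])
E
```

```text
time_s: 34.35
eef_pos: [630.7, -215.3, 43.1]
ee_rot: [-0.001, 0.723, 0.691, -0.0]
force: [1.0, -0.0, -0.3]
grip_width: 0.409
grip_force: 0.0
time_s: 35.35
eef_pos: [445.4, -308.0, 214.3]
ee_rot: [-0.0, 0.723, 0.691, -0.0]
force: [0.7, -0.9, -0.4]
grip_width: 0.468
grip_force: 0.0
time_s: 35.75
eef_pos: [405.0, -345.7, 214.0]
ee_rot: [-0.0, 0.723, 0.691, 0.0]
force: [0.1, -0.8, -0.0]
grip_width: 0.468
grip_force: 0.0
R [(array([ 631.9, -215.3]), array([ 19.3, 131.7], dtype=float32), np.float32(88.0), 351.0), (array([ 686.3, -218.4]), array([ 18.8, 128. ], dtype=float32), np.float32(87.3), 345.5)]
L [(array([651.7, 212.5]), array([ 11.9, 131.2], dtype=float32), np.float32(78.4), 179.0), (array([703.2, 201. ]), array([ 11.5, 129.5], dtype=float32), np.float32(78.4), 172.5)]
tmpl [(array([ 438.6, -263.5]), array([38.5, 68.7], dtype=float32), np.float32(166.2), 361.0)]
brk [(array([531.6, -16.7]), array([59.2, 97.6], dtype=float32), np.float32(166.0), 938.0)]
```

View pics/m13.png

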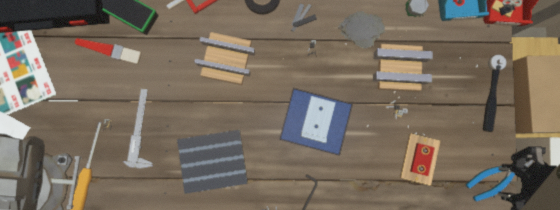

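The picture shows every piece home: bars in both stands, bracket in the tray, template on its pins, table empty and caliper in place.

```bash
python3 -c "
from rig import finish_job
print(finish_job())"
```

```text
the job is handed in; nothing more can be done
None
```

The job is handed in after about 36 s; the last camera check showed the template on its pins, the bracket flat in the tray, both parallels upright in their slots, the caliper where it lay and the gripper empty, but no verdict came back.

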